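# Slide the fruit jar onto the scale, tare it and fill it with oranges

### The job

Weigh the two whole loose oranges: without lifting the open jar, slide it off the wooden riser onto the middle of the raised pan of the bench scale beside it, so that it stands upright, wholly on the pan and clear of the riser, and let go of it. Then press the scale's blue tare button all the way down, and after that feed the two oranges one at a time through the jar's neck, leaving the jar standing in the middle of the pan. Leave the sugar dredger, the spray bottle and the measuring cup alone.

Things in the scene. Friction and masses are not known exactly. Their poses are not given: they have to be found in the camera images.
- jar: Clear plastic jar, loose, 0.4 kg, open at the top, starts on the riser. Square body 96 x 96 mm, 124 mm high, with a round blue neck on it, 91 mm outside, 82 mm clear inside; 150 mm high in all, walls 4 mm, floor 6 mm. Body and neck are too wide to grasp across. Origin: centre of its underside; z up its axis, x and y square to its four flat sides. It slides without tipping when pushed low on a flat side, within about 40 mm of its foot; pushed near the top it tips.
- jar_mouth (a point): Centre of the jar's open mouth, level with the top of the neck, 150 mm above the jar's underside.
- pan_center (a point): Centre of the top of the scale's square steel pan, 130 x 130 mm, flat, without rim, 50 mm above the table, fixed. z up; x points from the riser straight across the pan, y to the left of that. The pan does not sink. Below it the white body of the scale reaches from 60 mm left of the pan's centre to 178 mm right of it, 24 mm high, and carries the tare button and a small dark display to the right of the pan.
- riser: Fixed wooden riser at the -x side of the pan (nearer the robot), same heading as the pan; flat top 150 mm (x) by 160 mm (y), 52 mm above the table, thus 2 mm higher than the pan. A gap of 12 mm parts it from the pan's edge. Origin: under its centre, at table level.
- tare (a joint): Blue round tare button, 28 mm wide: 0 when out, 0.006 (m) when fully down; springs back; fully down takes 4 N. Pressed straight down.
- tare_top (a point): Centre of the top of the tare button when out, 42 mm nearer the riser (pan -x) and 150 mm to the right (pan -y) of the pan's centre.
- orange_a_center (a point): Centre of a whole orange, a ball about 67 mm across (looks up to 70 mm), 0.19 kg, lying on the table to the left of the scale; rolls if nudged. Its axes mean nothing.
- orange_b_center (a point): Centre of the other whole orange, just like the first.
- sugar_dredger: Bystander: steel sugar dredger, 72 mm wide, 108 mm high, standing loose on the table. Origin: centre of its underside.
- mist_bottle: Bystander: white spray bottle with a black head, 48 mm wide, 147 mm high, standing loose. Origin: centre of its underside.
- measuring_cup: Bystander: clear plastic cup, 66 mm wide, 70 mm high, standing loose. Origin: centre of its underside.
Mind the look-alikes: they are no part of the job. Leave any pink or yellow look-alike of the jar alone.

How it is judged:
By the outcome, as a careful person would: the job done as asked, in the order asked, and still so for the second after the job is handed in, with the robot touching nothing.
It also fails if it takes over 70 s, if anything falls off the work surface, if the arm or the gripper's body presses on something with over 40 N, if the wrist force passes 120 N, or if a joint passes its speed limit or range.

### The arm

A 6-joint arm with a two-finger parallel gripper is mounted at the origin on a cart in front of the work surface, level with it; the furniture and walls round the work are solid. World frame = base frame: x ahead of the robot, y to its left, z up, the work surface at z = 0. Lengths are in m, angles in rad, forces in N, time in s.
With the tool pointing down it reaches from about 0.275 to 0.825 m from the base axis. Payload 4.9 kg.
Tool frame: the origin (TCP) lies on the centre line of the jaws, within the pads' length; the fingertips stand 17 mm ahead of it and the grasp point (between the pads) lies 2 mm behind it; z points along the fingers, y is the line along which they close (so a half turn about z gives the same grasp; the last joint's range is limited). The gripper opens to 85 mm and grips with 20 to 120 N. Pads are 22 mm wide; open, the fingers measure 114 mm over their backs; the gripper's body (76 mm by 85 mm) begins 54 mm behind the grasp point. The pads swing forward as they close: fully open they stand 13 mm farther back than shut.
Start: joints at [0.997, 0.326, -0.193, 1.052, 0, 1.437], TCP at [0.234, 0.498, 0.248] pointing down, gripper open.
Joint ranges: [-2.65, 2.65], [-0.97, 1.79], [-1.3, 1.35], [-1.93, 2.1], [-1.47, 1.37], [-3.14, 3.14]. Speed limits (rad/s): [2.57, 2.57, 3.14, 3.14, 3.14, 3.14].

### API

Orientations are given as a 3x3 rotation matrix whose columns are the frame's x, y, z axes.
In Python, from plant import * gives the robot as it stands. The module is installed in compiled form; this text tells all that it offers.
- The arm moves only by the shell command python3 -m handwheel 'ROWS' [OPENING]. ROWS is JSON, a list of rows, each a list of 4 numbers: the shift along the tool's x, y, z in cm, then the turn about the tool's z in degrees. A call has 1 to 8 rows; each row shifts and turns the commanded pose from where the row before left it, along the tool's axes as they then stand; what a row does not reach is not made up. A row lasts 1/12 s, in which the tool goes at most 41.7 mm and 7.16 degrees, less where a joint would pass 70% of its speed; a pose out of reach is approached as far as the arm can. A call with a gripper value outside its range is refused whole. OPENING is the closure, from -1 (fully open) to 1 (shut), set as the call begins (- or left out, the last holds). The fingers move at their own pace and stop on an object; the grip force is fixed at half the most. Time passes only in rows, so rows that do not move let the fingers close. It gives the time, the measured TCP pose, the force, the opening and the grip force at its end, in the units of the state.
- sense(): the state, without advancing time (a new reading comes with each control period).
- grab_frame(name): name is "scene" or "side" or "wrist"; returns a dict with "frame" (480x640x3 uint8, red, green, blue), "K" (3x3 intrinsics, pixels), "pose" (4x4, takes a point from camera to world coordinates); the wrist camera has in their place "hand_eye" (4x4, takes a point from camera to tool coordinates, whose origin is the TCP and whose axes are the flange's). Camera axes: x right, y up, looking along -z (the intrinsics and any distortion apply to the point x, -y, -z); pixel columns grow to the right and rows downward; lengths in m; the calibration is good to about 2 mm. The wrist camera is an equidistant fisheye: a pixel r from the principal point sees the ray r / f radians off the axis. A picture is of the moment at which its call begins: read the wrist's pose just before it. There is no depth.
- hand_in(): hands the job in; it is judged then, once.
The state is a dict: "time_s": time; "qpos": joint angles; "dq": joint speeds; "effort": joint torques, N m; "eef_pos": TCP position; "tool_rot": TCP orientation; "wrist_force": force on the tool from outside, world axes, zero at the start; "torque": the same for the moment, N m; "width": finger opening in m; "grip_force": force on a finger pad.
Only numpy, scipy, OpenCV 4.12 (cv2) and the standard library are available. Lean on these libraries where they do the work, as an engineer would, in place of code of your own. Each camera call takes 0.05 s, during which the arm holds its last target. There are 200 camera calls.

## Working session

There is one attempt and no reset: what is moved stays moved. The work goes in short steps, Python scripts to look and compute and a shell command to move; the robot and the scene stay as the last step left them, time stands still between calls to the robot, and variables do not carry over. Pictures are saved under pics/ and viewed, at most 10 in all, crops included, and the job is handed in when it is done.

```bash
mkdir -p pics
python3 - <<'E'
from plant import *
import cv2,numpy as np,pickle
s=sense();print({k:np.round(v,3).tolist() for k,v in s.items()})
for n in ["scene","side"]:
    f=grab_frame(n);cv2.imwrite(f"pics/{n}0.png",f["frame"][:,:,::-1]);pickle.dump(f,open(f"{n}0.pkl","wb"))
    print(n,f["K"].tolist(),np.round(f["pose"],3).tolist(),f.keys())
E
```

```text
{'time_s': 0.0, 'qpos': [0.997, 0.327, -0.194, 1.052, 0.0, 1.437], 'dq': [-0.001, 0.001, -0.002, 0.001, 0.0, -0.0], 'effort': [0.001, -44.34, 26.244, 0.016, 0.0, -0.0], 'eef_pos': [0.234, 0.497, 0.247], 'tool_rot': [[-0.905, 0.426, -0.001], [0.426, 0.905, -0.001], [0.0, -0.002, -1.0]], 'wrist_force': [-0.312, 0.134, 0.382], 'torque': [-0.011, 0.004, 0.006], 'grip_force': 0.0, 'width': 0.085}
scene [[548.8693429761411, 0.0, 326.0711515000315], [0.0, 548.8693429761411, 247.669260609836], [0.0, 0.0, 1.0]] [[0.882, 0.348, -0.318, 0.086], [-0.472, 0.651, -0.595, -0.972], [-0.0, 0.674, 0.739, 1.37], [0.0, 0.0, 0.0, 1.0]] dict_keys(['frame', 'K', 'pose'])
side [[617.6176312119804, 0.0, 327.64634195925044], [0.0, 617.6176312119804, 236.79167632037033], [0.0, 0.0, 1.0]] [[-0.992, 0.052, -0.114, 0.407], [-0.124, -0.54, 0.832, 1.367], [-0.018, 0.84, 0.542, 1.036], [0.0, 0.0, 0.0, 1.0]] dict_keys(['frame', 'K', 'pose'])
```

View pics/scene0.png

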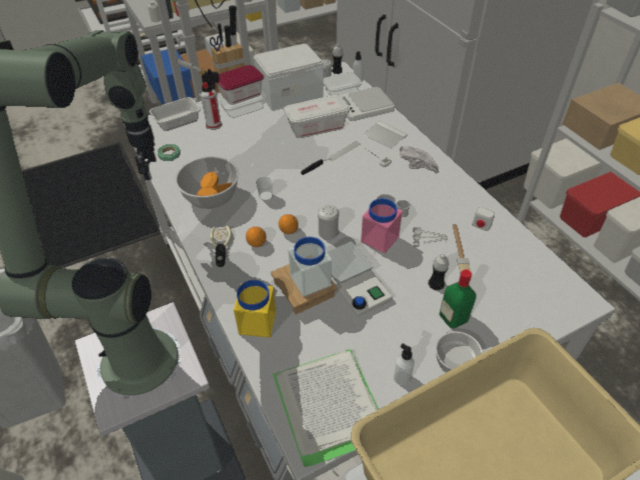

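View pics/side0.png

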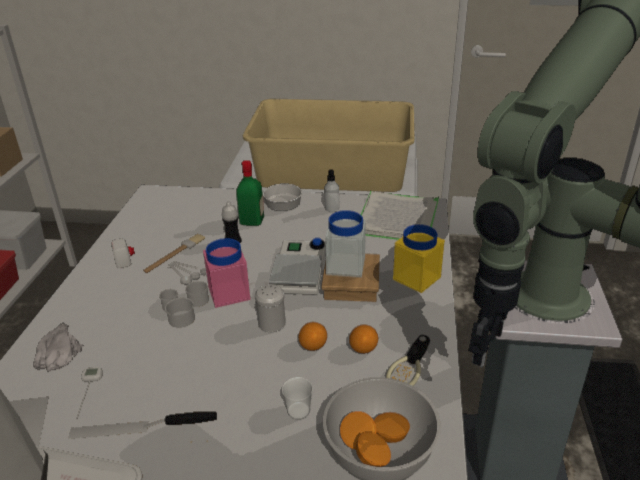

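The scene view shows the clear jar (rim at 310,250) on the riser (305,285). The scale is beside it, with the pan at 350,262 and the button at 359,302. The oranges are at (256,237) and (288,224), with yellow and pink look-alikes around. The side view has the jar rim at (346,222), the button at (317,243) and the oranges at (312,336) and (364,339).

```bash
cat > h.py <<'E'
import numpy as np,cv2,pickle
def ray(f,u,v):
    K,P=f["K"],f["pose"];d=P[:3,:3]@np.array([(u-K[0,2])/K[0,0],-(v-K[1,2])/K[1,1],-1.]);return P[:3,3],d/np.linalg.norm(d)
def onz(f,u,v,z):
    o,d=ray(f,u,v);return o+d*(z-o[2])/d[2]
def tri(f,p,g,q):
    a,d=ray(f,*p);b,e=ray(g,*q);t=np.linalg.lstsq(np.c_[d,-e],b-a,rcond=None)[0]
    x,y=a+t[0]*d,b+t[1]*e;return (x+y)/2,np.linalg.norm(x-y)
def blobs(img,lo,hi,amin=20):
    h=cv2.cvtColor(img,cv2.COLOR_RGB2HSV);m=cv2.inRange(h,lo,hi)
    return [c for c in cv2.findContours(m,cv2.RETR_EXTERNAL,cv2.CHAIN_APPROX_NONE)[0] if cv2.contourArea(c)>amin]
E
python3 - <<'E'
from h import *
F={n:pickle.load(open(n+"0.pkl","rb")) for n in("scene","side")}
for n,f in F.items():
    print(n)
    for nm,lo,hi in(("blue",(105,150,40),(125,255,255)),("org",(8,170,90),(18,255,255))):
        for c in blobs(f["frame"],lo,hi):
            m=cv2.moments(c);x,y,w,h=cv2.boundingRect(c);e=cv2.fitEllipse(cv2.convexHull(c)) if len(c)>5 else None
            print(nm,[x,y,w,h],round(cv2.contourArea(c)),np.round([m['m10']/m['m00'],m['m01']/m['m00']],1),np.round(np.r_[e[0],e[1]],1))
a=cv2.resize(F["scene"]["frame"][210:330,230:410],None,fx=4,fy=4,interpolation=cv2.INTER_CUBIC)[:,:,::-1]
b=cv2.resize(F["side"]["frame"][200:320,250:430],None,fx=4,fy=4,interpolation=cv2.INTER_CUBIC)[:,:,::-1]
cv2.imwrite("pics/c1.png",a);cv2.imwrite("pics/c2.png",b)
E
```

```text
scene
blue [355, 297, 9, 9] 51 [358.9 300.9] [359.  301.1   8.3   9.1]
blue [239, 296, 29, 13] 78 [254.  304.8] [253.  298.3  20.5  28.3]
blue [238, 281, 30, 15] 98 [250.7 284.8] [252.2 291.2  21.5  29.6]
blue [295, 252, 29, 13] 102 [308.8 259.7] [309.  253.4  20.9  28.2]
blue [295, 238, 29, 12] 94 [308.9 241.4] [309.  247.6  20.6  28.3]
blue [370, 211, 25, 11] 75 [381.2 217.7] [382.  213.3  15.7  24.4]
blue [370, 199, 26, 11] 79 [383.7 202.3] [382.6 207.6  17.6  25.1]
blue [143, 55, 13, 17] 66 [149.8  61.7] [149.6  62.    8.7  19.8]
blue [162, 51, 9, 23] 66 [166.4  62.6] [166.1  61.4   5.6  27.3]
org [247, 228, 18, 18] 242 [255.4 236.4] [255.4 236.3  17.6  19. ]
org [279, 215, 18, 18] 228 [287.8 223.6] [287.8 223.7  17.1  18.3]
org [198, 172, 32, 23] 335 [210.3 184.6] [214.6 181.9  20.4  39.8]
side
blue [312, 239, 10, 7] 42 [316.7 241.9] [316.6 241.9   6.7   9.2]
blue [207, 238, 34, 27] 696 [223.6 251.3] [223.7 251.2  26.4  36.3]
blue [404, 225, 33, 24] 616 [419.7 236.7] [419.7 236.8  24.4  34.7]
blue [329, 211, 34, 25] 636 [345.5 223.1] [345.5 223.1  24.8  35.1]
org [340, 412, 69, 54] 2382 [373.1 434.7] [375.2 435.1  58.4  70.1]
org [350, 325, 28, 28] 555 [363.6 338.6] [363.6 338.6  26.9  27.5]
org [299, 323, 28, 27] 551 [312.5 335.9] [312.5 335.9  26.4  27.8]
```

View pics/c1.png

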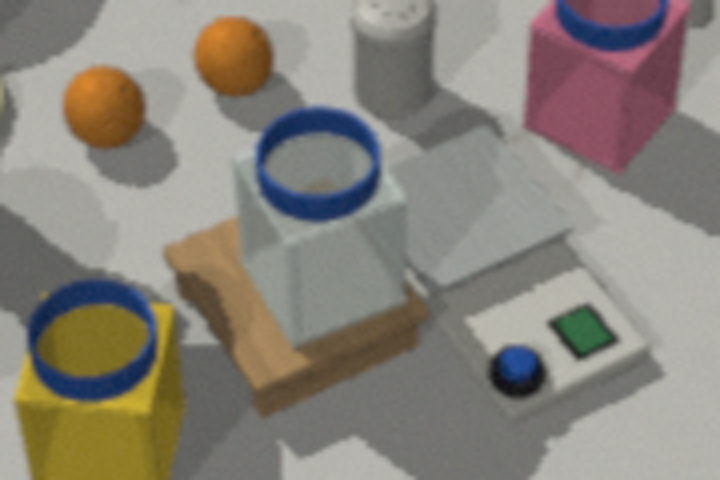

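View pics/c2.png

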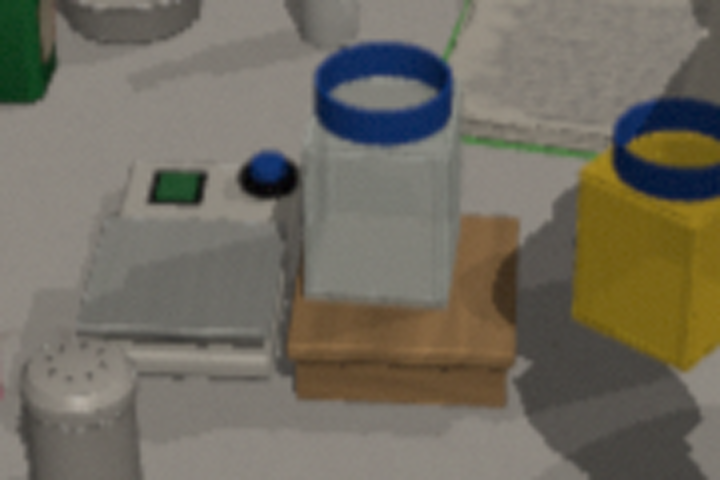

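The scene crop shows the pan's corners at (488,128), (575,228) and (443,287), and the riser's top corners at (165,252), (262,385) and (425,315). The jar's foot edge runs (297,343)-(405,300). In the side crop the pan's corners are (80,330), (275,338) and (120,215), the riser's are (290,357), (515,357) and (518,218), and the jar's foot runs (305,297)-(445,303).

Run:
```python
from h import *
F={n:pickle.load(open(n+"0.pkl","rb")) for n in("scene","side")};S,D=F["scene"],F["side"]
sc=lambda u,v,z:onz(S,230+(u+.5)/4-.5,210+(v+.5)/4-.5,z)[:2].round(4)
sd=lambda u,v,z:onz(D,250+(u+.5)/4-.5,200+(v+.5)/4-.5,z)[:2].round(4)
def T(n,p,q):
    x,e=tri(S,p,D,q);print(n,x.round(4),round(e,4))
T("mouth",(309.5,248),(346,219.2));T("orgL",(255.4,236.4),(363.6,338.6));T("orgR",(287.8,223.6),(312.5,335.9));T("btn",(358.9,301),(316.7,241.9))
print("mouth z.202",onz(S,309.5,248,.202),onz(D,346,219.2,.202))
P=lambda n,a,b:print(n,a,b,"heading",round(np.degrees(np.arctan2(*(b-a)[::-1])),1),"len",round(np.hypot(*(b-a)),3))
P("pan far edge sc",sc(488,128,.05),sc(575,228,.05));P("pan right sc",sc(443,287,.05),sc(575,228,.05))
P("pan left sd",sd(275,338,.05),sd(80,330,.05));P("pan far sd",sd(80,330,.05),sd(120,215,.05));P("pan r sd",sd(283,222,.05),sd(120,215,.05))
P("riser near sc",sc(165,252,.052),sc(262,385,.052));P("riser right sc",sc(262,385,.052),sc(425,315,.052))
P("riser left sd",sd(515,357,.052),sd(290,357,.052));P("riser near sd",sd(515,357,.052),sd(518,218,.052))
P("jar left sd",sd(445,303,.052),sd(305,297,.052));P("jar right sc",sc(297,343,.052),sc(405,300,.052))
# dredger top centre, display
print("dredger top",sc(393,15,.108),sd(80,370,.108)); print("yellow mouth",sc(93,335,.15), "pink",sc(612,5,.15))
```

```text
mouth [ 0.5462 -0.007   0.1984] 0.0027
orgL [0.4765 0.263  0.0323] 0.0003
orgR [0.5988 0.2664 0.0324] 0.0001
btn [ 0.645  -0.1366  0.0357] 0.0001
mouth z.202 [ 0.54629532 -0.00969492  0.202     ] [ 5.44282284e-01 -2.58181572e-04  2.02000000e-01]
pan far edge sc [0.7412 0.0754] [ 0.7479 -0.0506] heading -87.0 len 0.126
pan right sc [ 0.6269 -0.0536] [ 0.7479 -0.0506] heading 1.4 len 0.121
pan left sd [0.6091 0.0849] [0.7389 0.0892] heading 1.9 len 0.13
pan far sd [0.7389 0.0892] [ 0.738  -0.0463] heading -90.4 len 0.136
pan r sd [ 0.6218 -0.0489] [ 0.738  -0.0463] heading 1.3 len 0.116
riser near sc [0.4518 0.078 ] [ 0.4624 -0.0731] heading -86.0 len 0.151
riser right sc [ 0.4624 -0.0731] [ 0.6007 -0.0724] heading 0.3 len 0.138
riser left sd [0.4511 0.092 ] [0.5962 0.1067] heading 5.8 len 0.146
riser near sd [0.4511 0.092 ] [ 0.4578 -0.0671] heading -87.6 len 0.159
jar left sd [0.5008 0.0379] [0.5948 0.0405] heading 1.6 len 0.094
jar right sc [ 0.5028 -0.0504] [ 0.5942 -0.0524] heading -1.3 len 0.091
dredger top [0.707 0.177] [0.7112 0.2041]
yellow mouth [ 0.3492 -0.0453] pink [0.8466 0.0661]
```

```bash
python3 -m handwheel '[[0,0,-2.5,0],[0,0,-2.5,0],[-3.04,-2.39,0,0],[-3.04,-2.39,0,0],[-3.04,-2.39,0,0],[-3.04,-2.39,0,0],[-3.04,-2.39,0,0],[-3.04,-2.39,0,0]]' -1 
python3 -m handwheel '[[-3.04,-2.39,0,0],[-3.04,-2.39,0,0],[-3.04,-2.39,0,0],[-3.04,-2.39,0,0],[-3.04,-2.39,0,0],[-3.04,-2.39,0,0],[-3.04,-2.39,0,0],[-3.04,-2.39,0,0]]' >/dev/null
python3 -m handwheel '[[-3.04,-2.39,0,0],[-3.04,-2.39,0,0],[-3.04,-2.39,0,0],[-3.04,-2.39,0,0],[0,0,0,-6.85],[0,0,0,-6.85],[0,0,0,-6.85],[0,0,0,-6.85]]'
cat >> h.py <<'E'
def wrist(name):
    from plant import sense,grab_frame
    s=sense();f=grab_frame("wrist");f["s"]=s;pickle.dump(f,open(name+".pkl","wb"));cv2.imwrite(f"pics/{name}.png",f["frame"][:,:,::-1]);return f
def wonz(f,u,v,z):
    K=f["K"];dx,dy=u-K[0,2],v-K[1,2];r=np.hypot(dx,dy);t=r/K[0,0];k=np.sin(t)/max(r,1e-9)
    d=np.array([dx*k,-dy*k,-np.cos(t)]);H=f["hand_eye"];R=np.array(f["s"]["tool_rot"]);p=np.array(f["s"]["eef_pos"])
    o=p+R@H[:3,3];d=R@H[:3,:3]@d;return o+d*(z-o[2])/d[2]
E
python3 - <<'E'
from h import *
f=wrist("w1");print(f["K"],f["hand_eye"].round(3),np.round(f["s"]["qpos"],2))
E
```

```text
time_s: 0.77
eef_pos: [0.3383, 0.2885, 0.298]
tool_rot: [[-0.905, 0.425, -0.0], [0.425, 0.905, -0.0], [0.0, -0.0, -1.0]]
wrist_force: [1.7, 0.5, -0.4]
width: 0.0851
grip_force: 0.0
time_s: 2.1
eef_pos: [0.5458, -0.125, 0.2975]
tool_rot: [[-0.999, -0.043, -0.001], [-0.043, 0.999, 0.001], [0.001, 0.001, -1.0]]
wrist_force: [-0.8, -0.3, 0.1]
width: 0.0852
grip_force: 0.0
[[371.64829954   0.         320.15435079]
 [  0.         371.64829954 236.24515254]
 [  0.           0.           1.        ]] [[ 0.     0.965  0.263  0.067]
 [ 1.    -0.    -0.     0.001]
 [-0.     0.263 -0.965 -0.127]
 [ 0.     0.     0.     1.   ]] [-0.36  0.32 -0.08  1.18  0.   -0.4 ]
```

View pics/w1.png

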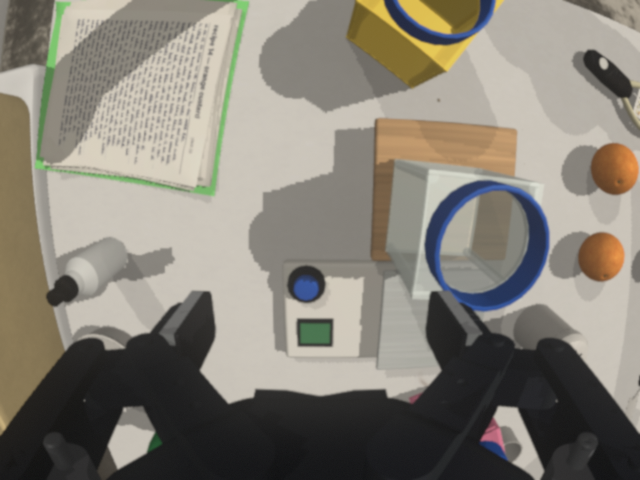

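The wrist view shows the button at (306,287), the riser's corners at (378,118), (516,129) and (372,260), and the pan's right edge (382,275)-(377,370). The jar foot's right edge is (397,160)-(387,255), its rim is centred near (488,246), and the yellow jar's foot corners are (413,85) and (347,38).

Run:
```python
from h import *
f=pickle.load(open("w1.pkl","rb"))
w=lambda u,v,z:wonz(f,u,v,z)[:2].round(4)
P=lambda n,a,b:print(n,a,b,"heading",round(np.degrees(np.arctan2(*(b-a)[::-1])),1),"len",round(np.hypot(*(b-a)),3))
P("riser near",w(378,118,.052),w(516,129,.052));P("riser right",w(378,118,.052),w(372,260,.052))
P("pan right",w(382,275,.05),w(377,370,.05));P("jar foot right",w(397,160,.052),w(387,255,.052));P("jar top right",w(428,167,.176),w(413,297,.176))
P("body right",w(286,262,.024),w(288,356,.024));P("jar top near",w(428,167,.176),w(543,183,.176))
P("yellow",w(413,85,0),w(347,38,0));print("yt",w(447,72,.124))
for c in blobs(f["frame"],(105,150,40),(125,255,255),60):
    e=cv2.fitEllipse(cv2.convexHull(c));print(np.round(e[0],1),np.round(e[1]),w(*e[0],.04),w(*e[0],.202))
for c in blobs(f["frame"],(8,170,90),(18,255,255),200):
    e=cv2.fitEllipse(cv2.convexHull(c));print("o",np.round(e[0],1),w(*e[0],.033))
```

```text
riser near [ 0.4557 -0.0702] [0.4499 0.0851] heading 92.1 len 0.155
riser right [ 0.4557 -0.0702] [ 0.6036 -0.066 ] heading 1.6 len 0.148
pan right [ 0.6211 -0.0532] [ 0.7471 -0.0452] heading 3.6 len 0.126
jar foot right [ 0.4967 -0.0482] [ 0.5974 -0.0503] heading -1.2 len 0.101
jar top right [ 0.4939 -0.0522] [ 0.5902 -0.0525] heading -0.2 len 0.096
body right [ 0.6195 -0.1596] [ 0.7472 -0.156 ] heading 1.6 len 0.128
jar top near [ 0.4939 -0.0522] [0.4968 0.0439] heading 88.3 len 0.096
yellow [ 0.41   -0.0233] [ 0.3606 -0.1015] heading -122.3 len 0.092
yt [ 0.4153 -0.0247]
[491.3 446.8] [ 9. 36.] [0.9238 0.1701] [0.7362 0.0448]
[305.8 288.7] [19. 22.] [ 0.6446 -0.1356] [ 0.5748 -0.132 ]
[490.9 247.6] [108. 127.] [0.5881 0.0771] [ 0.542  -0.0089]
[439.8 -13.6] [ 92. 115.] [ 0.2975 -0.005 ] [ 0.374  -0.0564]
o [613.3 254.1] [0.5931 0.2945]
o [625.6 166.2] [0.4682 0.2887]
```

```bash
python3 -m handwheel '[[0,0,0,7],[0,0,0,7],[0,0,0,7],[0,0,0,7],[0,0,0,7],[0,0,0,7],[0,0,0,7],[0,0,0,7]]'>/dev/null; python3 -m handwheel '[[0,0,0,7],[0,0,0,7],[0,0,0,7],[0,0,0,7],[0,0,0,6],[0,0,0,0]]'
python3 - <<'E'
from plant import *
from h import *
s=sense();f=grab_frame("side");K,P=f["K"],f["pose"]
def pr(p):
    c=P[:3,:3].T@(p-P[:3,3]);return np.array([K[0,2]-K[0,0]*c[0]/c[2],K[1,2]+K[1,1]*c[1]/c[2]])
R,p=s["tool_rot"],s["eef_pos"];u=pr(p).round().astype(int);print(u,np.linalg.norm(P[:3,3]-p))
I=cv2.resize(f["frame"][u[1]-85:u[1]+25,u[0]-70:u[0]+70],None,fx=5,fy=5,interpolation=cv2.INTER_CUBIC)[:,:,::-1].copy()
for y,z in((.0425,0),(.057,0),(.057,.004),(.057,-.05),(.0425,-.052),(0,0)):
    for sg in(1,-1):
        q=(pr(np.array(p)+np.array(R)@[0,sg*y,z])-u+[70,85])*5;cv2.circle(I,tuple(int(a) for a in q),2,(0,0,255),-1)
cv2.imwrite("pics/g1.png",I)
E
```

```text
time_s: 3.32
eef_pos: [0.5459, -0.1244, 0.2979]
tool_rot: [[-0.035, 0.999, -0.001], [0.999, 0.035, 0.0], [0.0, -0.001, -1.0]]
wrist_force: [0.1, 0.1, 1.7]
width: 0.0852
grip_force: 0.0
[350 165] 1.6699632176350052
```

View pics/g1.png

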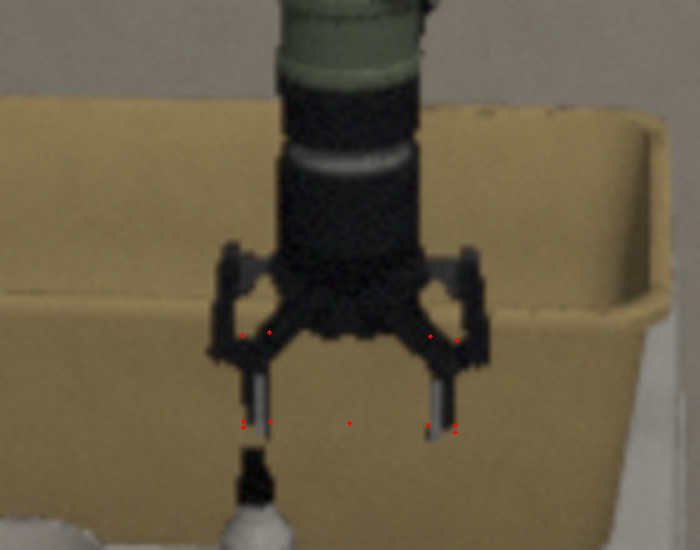

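The gripper crop shows knuckles about 18 mm wider than the finger backs, roughly 41 mm behind the TCP. I'll push with the knuckle of a nearly closed gripper, with the tips just above the riser. That contacts the jar about 50 mm above its foot.

```bash
python3 -m handwheel '[[0,0,0,-7],[0,0,0,-7],[0,0,0,-7],[0,0,0,-7],[0,0,0,-7],[0,0,0,-7],[0,0,0,-7],[0,0,0,-7]]' 0.41 >/dev/null; python3 -m handwheel '[[0,0,4,-7],[0,0,4,-7],[0,0,4,-7],[0,0,4,-7],[0,0,0,-6],[0,0,0,0]]'
python3 -m handwheel '[[0,0,3,0],[0,0,2,0],[0,0,1.0,0],[0,0,0.6,0],[0,0,0,0]]'
```

```text
time_s: 4.53
eef_pos: [0.5438, -0.1237, 0.1353]
tool_rot: [[-0.999, -0.041, -0.006], [-0.041, 0.999, 0.002], [0.006, 0.002, -1.0]]
wrist_force: [-0.6, 0.2, 0.1]
width: 0.0251
grip_force: 0.0
time_s: 4.95
eef_pos: [0.5462, -0.1246, 0.0722]
tool_rot: [[-0.999, -0.038, -0.0], [-0.038, 0.999, 0.0], [0.0, 0.0, -1.0]]
wrist_force: [0.5, 0.6, -1.1]
width: 0.025
grip_force: 0.0
```

```bash
python3 -m handwheel '[[0,0.8,0,0],[0,0.7,0,0],[0,0.5,0,0],[0,0.4,0,0],[0,0.4,0,0],[0,0,0,0]]'; python3 -m handwheel '[[0,0.4,0,0],[0,0.4,0,0],[0,0.0,0,0]]'
python3 - <<'E'
from h import *
f=wrist("w2");w=lambda u,v,z:wonz(f,u,v,z)[:2].round(4)
E
```

```text
time_s: 5.45
eef_pos: [0.5451, -0.0956, 0.0726]
tool_rot: [[-0.999, -0.04, 0.0], [-0.04, 0.999, 0.0], [-0.0, 0.0, -1.0]]
wrist_force: [1.1, -2.0, -0.3]
width: 0.0253
grip_force: 0.0
time_s: 5.7
eef_pos: [0.5445, -0.0878, 0.0722]
tool_rot: [[-0.999, -0.039, -0.0], [-0.039, 0.999, 0.001], [0.0, 0.001, -1.0]]
wrist_force: [-0.2, -0.3, 1.0]
width: 0.025
grip_force: 0.0
```

View pics/w2.png

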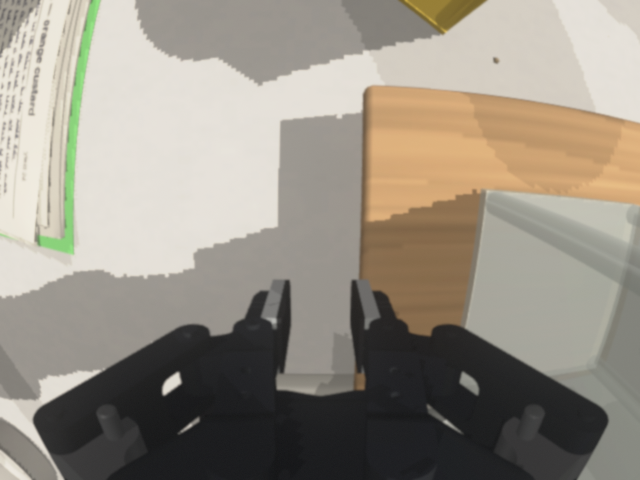

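The close wrist view shows the riser's corner at (367,88) and the jar foot's edge (481,190)-(465,325), with the knuckle close to it.

```bash
python3 - <<'E'
from h import *
f=pickle.load(open("w2.pkl","rb"));w=lambda u,v,z:wonz(f,u,v,z)[:2].round(4)
a,b=w(481,190,.052),w(465,325,.052);print(a,b,np.degrees(np.arctan2(*(b-a)[::-1])),w(367,88,.052))
E
python3 -m handwheel '[[0,0.4,0,0],[0,0.4,0,0],[0,0,0,0]]'
python3 - <<'E'
from h import *
f=wrist("w3");g=cv2.cvtColor(f["frame"],cv2.COLOR_RGB2GRAY).astype(int)
for v in(215,250,285,310):
    r=g[v,380:560];d=np.abs(r[3:]-r[:-3]);u=380+int(d.argmax())+1.5;print(v,u,d.max(),wonz(f,u,v,.052)[:2].round(4))
from plant import *
F=grab_frame("side");c=[c for c in blobs(F["frame"],(105,150,40),(125,255,255),300)];print([np.round(cv2.fitEllipse(cv2.convexHull(x))[0],1) for x in c])
E
```

```text
[ 0.4944 -0.0205] [ 0.5583 -0.0176] 2.598494922069846 [ 0.4568 -0.0719]
time_s: 6.0
eef_pos: [0.5443, -0.0799, 0.0722]
tool_rot: [[-0.999, -0.039, -0.0], [-0.039, 0.999, 0.0], [0.0, 0.0, -1.0]]
wrist_force: [-0.0, -0.3, -0.2]
width: 0.0253
grip_force: 0.0
215 394.5 53 [ 0.507  -0.0499]
250 477.5 53 [ 0.5207 -0.0104]
285 472.5 52 [ 0.5374 -0.0099]
310 467.5 47 [ 0.55 -0.01]
[array([223.8, 251.2]), array([419.7, 236.7]), array([345.3, 230.8])]
```

The jar overshot to y≈0.038 because the elbows are wider when nearly closed, but it slid without tipping. Next I'll push it about 45 mm forward with the gripper fully open, so the elbows sit lower, staying well clear of the yellow jar.

```bash
python3 -m handwheel '[[0,-1,0,0],[0,-1,0,0],[0,0,-4,0],[0,0,-4,0],[0,0,-4,0],[0,0,-4,0],[0,0,-2,0],[0,0,0,0]]' -1; python3 -m handwheel '[[3.1,0,0,0],[3.1,0,0,0],[3.1,0,0,0],[3.0,0,0,0],[0,3.8,0,0],[0,3.8,0,0],[0,3.8,0,0],[0,3.8,0,0]]' >/dev/null
python3 -m handwheel '[[0,0,0,7],[0,0,0,7],[0,0,0,7],[0,0,0,7],[0,0,0,7],[0,0,0,7],[0,0,0,7],[0,0,0,7]]'>/dev/null; python3 -m handwheel '[[0,0,0,7],[0,0,0,7],[0,0,0,7],[0,0,0,7],[0,0,0,6],[0,0,0,0]]'
python3 - <<'E'
from h import *
from plant import *
f=wrist("w4");F=grab_frame("side");G=grab_frame("scene")
for n,I in(("side",F),("scene",G)):
    print(n,[(np.round(cv2.fitEllipse(cv2.convexHull(x))[0],1),onz(I,*cv2.fitEllipse(cv2.convexHull(x))[0],.195)[:2].round(4)) for x in blobs(I["frame"],(105,150,40),(125,255,255),60)])
E
```

```text
time_s: 6.77
eef_pos: [0.5481, -0.1026, 0.2581]
tool_rot: [[-0.999, -0.037, 0.009], [-0.037, 0.999, -0.003], [-0.009, -0.003, -1.0]]
wrist_force: [1.5, -0.7, 1.3]
width: 0.0853
grip_force: 0.0
time_s: 8.6
eef_pos: [0.4162, 0.046, 0.2515]
tool_rot: [[-0.036, 0.999, -0.001], [0.999, 0.036, 0.0], [0.0, -0.001, -1.0]]
wrist_force: [-0.0, 0.1, -0.2]
width: 0.0855
grip_force: 0.0
side [(array([223.7, 251.2]), array([0.8269, 0.1658])), (array([419.8, 237. ]), array([0.3536, 0.0561])), (array([345.5, 231.1]), array([0.541 , 0.0463]))]
scene [(array([253. , 298.5]), array([ 0.3331, -0.0955])), (array([252.1, 291.6]), array([ 0.34  , -0.0729])), (array([301.5, 245.4]), array([0.5332, 0.0163])), (array([301.8, 239.9]), array([0.5438, 0.0354])), (array([381.9, 213. ]), array([0.8115, 0.0207])), (array([382.6, 207.5]), array([0.8266, 0.0407])), (array([149.9,  62.2]), array([0.4375, 1.2516]))]
```

View pics/w4.png

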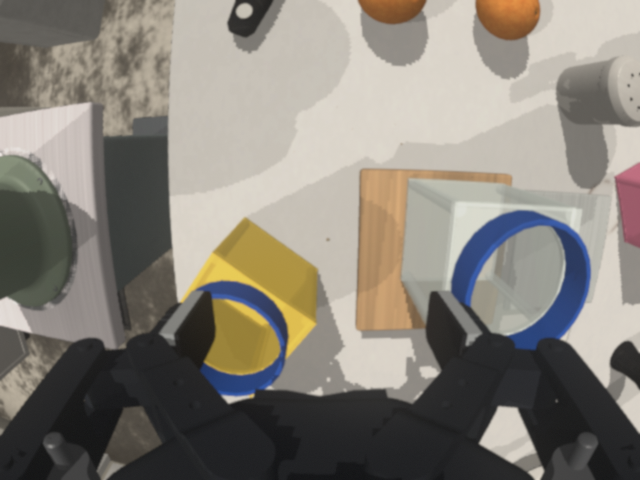

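The view shows the jar foot's near edge (411,178)-(401,280). The yellow jar's foot corners are (248,218) and (316,268), and the dredger is at (570,92).

Run:
```python
from h import *
f=pickle.load(open("w4.pkl","rb"));w=lambda u,v,z:wonz(f,u,v,z)[:2].round(4)
print("jar near edge",w(411,178,.052),w(401,280,.052),"riser",w(361,170,.052),w(511,176,.052),w(357,329,.052))
print("yellow foot",w(248,218,0),w(316,268,0),"dredger foot",w(560,120,0),w(558,75,0),w(562,97,0))
for c in blobs(f["frame"],(105,150,40),(125,255,255),200):
    print(cv2.boundingRect(c))
```

```text
jar near edge [0.4956 0.0815] [ 0.4953 -0.0162] riser [0.4499 0.0862] [0.5973 0.0912] [ 0.4565 -0.0704]
yellow foot [0.3398 0.0275] [ 0.4134 -0.0255] dredger foot [0.6897 0.1602] [0.6845 0.2136] [0.6913 0.1881]
(201, 361, 81, 34)
(464, 215, 125, 135)
```

```bash
python3 -m handwheel '[[0.2,0,0,0],[0,0,3.5,0],[0,0,3.5,0],[0,0,3.5,0],[0,0,3.5,0],[0,0,2.5,0],[0,0,1.5,0],[0,0,0,0]]'; python3 -m handwheel '[[0,0,0.5,0],[0,0.4,0,0],[0,0.4,0,0],[0,0.4,0,0],[0,0,0,0]]'
```

```text
time_s: 9.42
eef_pos: [0.4139, 0.0488, 0.0697]
tool_rot: [[-0.04, 0.999, -0.005], [0.999, 0.04, 0.0], [0.001, -0.005, -1.0]]
wrist_force: [0.6, 0.1, -0.7]
width: 0.0852
grip_force: 0.0
time_s: 9.83
eef_pos: [0.43, 0.049, 0.0681]
tool_rot: [[-0.039, 0.999, 0.002], [0.999, 0.039, -0.0], [-0.0, 0.002, -1.0]]
wrist_force: [-0.3, -0.4, 0.2]
width: 0.0855
grip_force: 0.0
```

```bash
python3 -m handwheel '[[0,0.4,0,0],[0,0.4,0,0],[0,0.4,0,0],[0,0,0,0],[0,-0.6,0,0],[-1.2,0,0,0],[0,0,0,0]]'
python3 - <<'E'
from h import *
f=wrist("w5")
E
```

```text
time_s: 10.42
eef_pos: [0.4348, 0.0364, 0.0673]
tool_rot: [[-0.037, 0.999, 0.001], [0.999, 0.037, -0.001], [-0.001, 0.001, -1.0]]
wrist_force: [0.1, -0.4, 0.4]
width: 0.0855
grip_force: 0.0
```

View pics/w5.png

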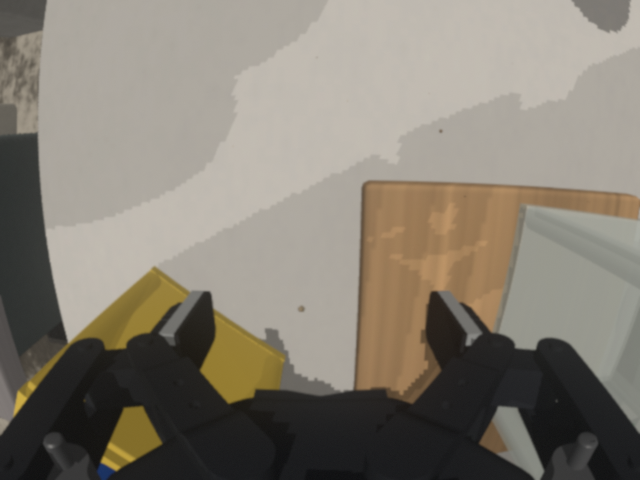

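The view shows the jar's near foot edge (524,205)-(497,330) and the yellow jar's foot corners (155,267) and (284,355).

Run:
```python
from h import *
f=pickle.load(open("w5.pkl","rb"));w=lambda u,v,z:wonz(f,u,v,z)[:2].round(4)
a,b=w(524,205,.052),w(497,330,.052);print("jar near edge",a,b,np.degrees(np.arctan2(*(b-a)[::-1])),"riser",w(363,182,.052),w(638,195,.052))
print("yellow foot",w(155,267,0),w(284,355,0))
```

```text
jar near edge [0.5205 0.0824] [0.519  0.0221] -91.42497427251539 riser [0.4489 0.0874] [0.5958 0.0933]
yellow foot [0.3362 0.0282] [ 0.4143 -0.026 ]
```

```bash
python3 -m handwheel '[[0,0.5,0,0],[0,0.5,0,0],[0,0.4,0,0],[0,0.4,0,0],[0,0.4,0,0],[0,0.4,0,0],[0,0,0,0],[0,0,0,0]]'; python3 -m handwheel '[[0,-1,0,0],[0,0,-4,0],[0,0,-4,0],[0,0,-4,0],[0,0,-4,0],[0,0,-3,0],[0,0,0,0]]' >/dev/null;python3 -m handwheel '[[3.3,0,0,0],[3.3,0,0,0],[3.3,0,0,0],[3.3,0,0,0],[0,3.6,0,0],[0,3.6,0,0],[0,3.6,0,0],[0,3.4,0,0]]' 
python3 -m handwheel '[[0,0,0,-7],[0,0,0,-7],[0,0,0,-7],[0,0,0,-7],[0,0,0,-7],[0,0,0,-7],[0,0,0,-7],[0,0,0,-7]]'>/dev/null; python3 -m handwheel '[[0,0,0,-7],[0,0,0,-7],[0,0,0,-7],[0,0,0,-7],[0,0,0,-6],[0,0,0,0]]'
cat >> h.py <<'E'
def mouth(save=None):
    """jar mouth from rim blobs: fit ellipse to inner hole in scene+side frames"""
    from plant import grab_frame
    F,G=grab_frame("side"),grab_frame("scene")
    a=[cv2.fitEllipse(cv2.convexHull(c))[0] for c in blobs(F["frame"],(105,150,40),(125,255,255),300)]
    out=[]
    for f in(F,G):
        m=cv2.inRange(cv2.cvtColor(f["frame"],cv2.COLOR_RGB2HSV),(105,120,40),(128,255,255));m=cv2.morphologyEx(m,cv2.MORPH_CLOSE,np.ones((3,3)))
        c=[c for c in cv2.findContours(m,cv2.RETR_EXTERNAL,cv2.CHAIN_APPROX_NONE)[0] if cv2.contourArea(c)>150]
        out.append([np.r_[np.round(cv2.fitEllipse(cv2.convexHull(x))[0],1),onz(f,*cv2.fitEllipse(cv2.convexHull(x))[0],.189)[:2].round(4)].tolist() for x in c])
    return out
E
python3 -c "
from h import *
[print(x) for x in mouth()]
f=wrist('w6')
for c in blobs(f['frame'],(105,150,40),(125,255,255),200):
    e=cv2.fitEllipse(cv2.convexHull(c));print(cv2.boundingRect(c),wonz(f,*e[0],.195))
"
```

```text
time_s: 11.13
eef_pos: [0.4614, 0.0383, 0.0673]
tool_rot: [[-0.039, 0.999, 0.001], [0.999, 0.039, -0.0], [-0.0, 0.001, -1.0]]
wrist_force: [-1.8, 0.5, -0.1]
width: 0.0853
grip_force: 0.0
time_s: 12.38
eef_pos: [0.5886, 0.1757, 0.2569]
tool_rot: [[-0.039, 0.999, 0.0], [0.999, 0.039, -0.0], [-0.0, 0.0, -1.0]]
wrist_force: [0.4, -0.2, -0.3]
width: 0.0852
grip_force: 0.0
time_s: 13.55
eef_pos: [0.587, 0.1751, 0.2568]
tool_rot: [[-0.999, -0.04, -0.001], [-0.04, 0.999, -0.0], [0.001, -0.0, -1.0]]
wrist_force: [-0.4, 0.3, -0.4]
width: 0.0857
grip_force: 0.0
[[223.7, 251.3, 0.8297, 0.1578], [419.9, 236.7, 0.3532, 0.0455], [332.9, 230.2, 0.5745, 0.0358]]
[[252.7, 294.5, 0.3388, -0.0781], [314.0, 237.6, 0.5819, 0.0319], [382.5, 209.9, 0.8244, 0.037]]
(32, 171, 120, 115) [0.57865429 0.03574414 0.195     ]
```

```bash
python3 -m handwheel '[[0.8,0,0,0],[0,0,4,0],[0,0,4,0],[0,0,4,0],[0,0,3.5,0],[0,0,2.5,0],[0,0,1,0],[0,0,0,0]]'; python3 -m handwheel '[[0,-0.6,0,0],[0,-0.6,0,0],[0,-0.5,0,0],[0,-0.5,0,0],[0,-0.5,0,0],[0,-0.5,0,0],[0,-0.5,0,0],[0,0,0,0]]' 
python3 -c "
from h import *
[print(x[-1] if i==0 else x[1]) for i,x in enumerate(mouth())]
f=wrist('w7')
g=cv2.cvtColor(f['frame'],cv2.COLOR_RGB2GRAY).astype(int)
for v in(215,250,285,310):
    r=g[v,20:280];d=np.abs(r[3:]-r[:-3]);k=np.argsort(-d)[:8];print(v,[(int(20+a+1),int(d[a]),wonz(f,21.5+a,v,.052)[1].round(4)) for a in sorted(k)])
"
```

```text
time_s: 14.37
eef_pos: [0.5771, 0.1745, 0.0648]
tool_rot: [[-0.999, -0.038, -0.005], [-0.038, 0.999, -0.001], [0.005, -0.001, -1.0]]
wrist_force: [-0.0, 0.1, 0.5]
width: 0.0855
grip_force: 0.0
time_s: 15.03
eef_pos: [0.5813, 0.1367, 0.0675]
tool_rot: [[-0.999, -0.037, 0.0], [-0.037, 0.999, -0.001], [-0.0, -0.001, -1.0]]
wrist_force: [-0.1, -0.8, 0.1]
width: 0.0853
grip_force: 0.0
[419.6, 236.8, 0.3539, 0.0461]
[316.7, 241.6, 0.5815, 0.0137]
215 [(135, 25, np.float64(0.0584)), (136, 22, np.float64(0.0589)), (205, 20, np.float64(0.0907)), (206, 18, np.float64(0.0912)), (219, 30, np.float64(0.0967)), (220, 49, np.float64(0.0971)), (221, 52, np.float64(0.0975)), (222, 36, np.float64(0.0979))]
250 [(207, 23, np.float64(0.091)), (208, 22, np.float64(0.0914)), (209, 18, np.float64(0.0919)), (221, 22, np.float64(0.0971)), (222, 48, np.float64(0.0975)), (223, 57, np.float64(0.0979)), (224, 44, np.float64(0.0983)), (225, 20, np.float64(0.0988))]
285 [(193, 32, np.float64(0.0836)), (194, 36, np.float64(0.084)), (195, 27, np.float64(0.0845)), (211, 24, np.float64(0.0918)), (220, 32, np.float64(0.0959)), (221, 56, np.float64(0.0963)), (222, 55, np.float64(0.0967)), (223, 32, np.float64(0.0972))]
310 [(146, 34, np.float64(0.0586)), (152, 35, np.float64(0.0618)), (167, 35, np.float64(0.0696)), (174, 38, np.float64(0.0731)), (175, 48, np.float64(0.0736)), (176, 44, np.float64(0.0741)), (189, 47, np.float64(0.0805)), (190, 48, np.float64(0.081))]
```

```bash
python3 -m handwheel '[[0,1,0,0],[0,1,0,0],[0,0,-4,0],[0,0,-4,0],[0,0,-4,0],[0,0,-4,0],[0,0,-3,0],[0,0,0,0]]' >/dev/null
python3 -m handwheel '[[0,0,0,7],[0,0,0,7],[0,0,0,7],[0,0,0,7],[0,0,0,7],[0,0,0,7],[0,0,0,7],[0,0,0,7]]'>/dev/null; python3 -m handwheel '[[0,0,0,7],[0,0,0,7],[0,0,0,7],[0,0,0,7],[0,0,0,6],[0,0,0,0]]' >/dev/null
python3 -m handwheel '[[-3.25,0,0,0],[-3.25,0,0,0],[-3.25,0,0,0],[-3.25,0,0,0],[0,-3.4,0,0],[0,-3.4,0,0],[0,-3.4,0,0],[0,-3.4,0,0]]'>/dev/null;  python3 -m handwheel '[[0,0,0,0]]'
python3 -c "
from h import *
[print(x) for i,x in enumerate(mouth())]
f=wrist('w8')
g=cv2.cvtColor(f['frame'],cv2.COLOR_RGB2GRAY).astype(int)
for c in blobs(f['frame'],(105,150,40),(125,255,255),200):
    e=cv2.fitEllipse(cv2.convexHull(c));print(cv2.boundingRect(c),wonz(f,*e[0],.195))
for v in(190,215,240,265):
    r=g[v,380:520];d=np.abs(r[3:]-r[:-3]);k=np.argsort(-d)[:5];print(v,[(int(381+a),int(d[a]),wonz(f,381.5+a,v,.052)[:2].round(4).tolist()) for a in sorted(k)])
"
```

```text
time_s: 17.77
eef_pos: [0.4422, 0.0239, 0.2559]
tool_rot: [[-0.042, 0.999, -0.007], [0.999, 0.042, 0.001], [0.001, -0.007, -1.0]]
wrist_force: [-0.6, 1.5, -0.9]
width: 0.0853
grip_force: 0.0
[[223.7, 251.3, 0.8297, 0.1577], [419.8, 237.0, 0.3533, 0.0466], [331.2, 226.1, 0.5813, 0.0166]]
[[252.6, 294.5, 0.3386, -0.0781], [317.0, 241.7, 0.5824, 0.0129], [382.5, 209.8, 0.8243, 0.0372], [149.3, 64.7, 0.4312, 1.2435]]
(130, 256, 111, 107) [ 0.36856203 -0.00929956  0.195     ]
(471, 209, 121, 141) [0.57803176 0.01793201 0.195     ]
190 [(413, 16, [0.5328, 0.0479]), (414, 21, [0.5338, 0.0479]), (415, 19, [0.5347, 0.048]), (499, 12, [0.6217, 0.0542]), (500, 14, [0.6228, 0.0543])]
215 [(496, 50, [0.6219, 0.0292]), (497, 65, [0.6231, 0.0293]), (498, 68, [0.6242, 0.0294]), (499, 60, [0.6254, 0.0294]), (500, 43, [0.6265, 0.0295])]
240 [(470, 57, [0.5967, 0.0026]), (471, 95, [0.5978, 0.0026]), (472, 105, [0.5989, 0.0027]), (473, 80, [0.6001, 0.0027]), (474, 41, [0.6012, 0.0028])]
265 [(460, 103, [0.59, -0.0236]), (461, 116, [0.5911, -0.0236]), (462, 84, [0.5922, -0.0235]), (487, 79, [0.6206, -0.023]), (488, 75, [0.6218, -0.023])]
```

```bash
python3 -m handwheel '[[0,0.9,0,0],[0,0,4,0],[0,0,4,0],[0,0,4,0],[0,0,3.5,0],[0,0,2.4,0],[0,0,1,0],[0,0,0,0]]'; python3 -m handwheel '[[0,0.4,0,0],[0,0.5,0,0],[0,0.5,0,0],[0,0.5,0,0],[0,0.4,0,0],[0,0,0,0],[0,-0.8,0,0],[-1.4,0,0,0]]'; python3 -m handwheel '[[0,0.6,0,0],[0,0.4,0,0],[0,0.4,0,0],[0,0.4,0,0],[0,0.4,0,0],[0,0.4,0,0],[0,0.4,0,0],[0,0,0,0]]'
python3 -c "
from h import *
[print(x) for i,x in enumerate(mouth())]
f=wrist('w9')
"
```

```text
time_s: 18.58
eef_pos: [0.4578, 0.0235, 0.0651]
tool_rot: [[-0.039, 0.999, -0.005], [0.999, 0.039, 0.001], [0.001, -0.005, -1.0]]
wrist_force: [-1.8, -0.8, -0.2]
width: 0.0854
grip_force: 0.0
time_s: 19.25
eef_pos: [0.4724, 0.0112, 0.0683]
tool_rot: [[-0.041, 0.999, -0.001], [0.999, 0.041, 0.001], [0.001, -0.001, -1.0]]
wrist_force: [-0.8, 0.6, 0.4]
width: 0.0855
grip_force: 0.0
time_s: 19.92
eef_pos: [0.5051, 0.0111, 0.0683]
tool_rot: [[-0.039, 0.999, 0.001], [0.999, 0.039, 0.0], [0.0, 0.001, -1.0]]
wrist_force: [-0.5, 0.0, -0.2]
width: 0.0852
grip_force: 0.0
[[223.6, 251.3, 0.8299, 0.1577], [419.8, 236.7, 0.3532, 0.0453], [312.2, 225.8, 0.6307, 0.0198]]
[[252.6, 294.5, 0.3386, -0.0779], [331.4, 235.7, 0.6312, 0.0144], [382.4, 209.9, 0.8242, 0.0371]]
```

```bash
python3 -m handwheel '[[0,0.6,0,0],[-0.05,0.6,0,0],[-0.05,0.6,0,0],[-0.05,0.6,0,0],[-0.05,0.6,0,0],[-0.05,0.6,0,0],[-0.05,0.6,0,0],[0,0,0,0]]'
python3 -c "
from h import *
[print(x) for i,x in enumerate(mouth())]
"
```

```text
time_s: 20.73
eef_pos: [0.548, 0.0094, 0.0685]
tool_rot: [[-0.038, 0.999, 0.002], [0.999, 0.038, -0.0], [-0.0, 0.002, -1.0]]
wrist_force: [0.5, -0.9, 0.7]
width: 0.0853
grip_force: 0.0
[[223.6, 251.4, 0.8299, 0.1579], [419.8, 236.8, 0.3533, 0.0458], [296.9, 225.4, 0.6707, 0.0217]]
[[252.6, 294.5, 0.3387, -0.078], [343.1, 231.5, 0.6704, 0.013], [382.5, 209.8, 0.8243, 0.0371]]
```

```bash
python3 -m handwheel '[[0,0.4,0,0],[0,0.4,0,0],[0,0.1,0,0],[0,0,0,0],[0,-0.8,0,0],[0,-1.2,0,0],[0,0,0,0]]'
python3 -m handwheel '[[0,0,-4,0],[0,0,-4,0],[0,0,-4,0],[0,0,-4,0],[0,0,-4,0],[0,0,-2,0],[0,0,0,0]]'
python3 -c "
from h import *
[print(x) for i,x in enumerate(mouth())]
f=wrist('w10')
for c in blobs(f['frame'],(105,150,40),(125,255,255),200):
    e=cv2.fitEllipse(cv2.convexHull(c));print(cv2.boundingRect(c),wonz(f,*e[0],.193))
"
```

```text
time_s: 21.42
eef_pos: [0.5324, 0.0093, 0.068]
tool_rot: [[-0.038, 0.999, -0.003], [0.999, 0.038, 0.0], [0.0, -0.003, -1.0]]
wrist_force: [-0.1, -0.3, -0.1]
width: 0.0855
grip_force: 0.0
time_s: 22.0
eef_pos: [0.538, 0.0088, 0.2943]
tool_rot: [[-0.038, 0.999, 0.011], [0.999, 0.038, -0.001], [-0.002, 0.011, -1.0]]
wrist_force: [1.1, -0.6, 0.4]
width: 0.0857
grip_force: 0.0
[[223.6, 251.3, 0.8299, 0.1578], [419.9, 236.8, 0.353, 0.0457], [294.0, 225.5, 0.6782, 0.0226]]
[[252.6, 294.5, 0.3387, -0.0779], [345.2, 230.6, 0.6778, 0.0133], [382.4, 209.8, 0.8242, 0.0373]]
(397, 322, 21, 19) [ 0.59831871 -0.05047567  0.193     ]
(64, 221, 83, 99) [ 0.380381   -0.01643272  0.193     ]
(471, 177, 108, 127) [0.67582602 0.01863836 0.193     ]
(609, 126, 31, 87) [0.79951162 0.07936226 0.193     ]
```

View pics/w10.png

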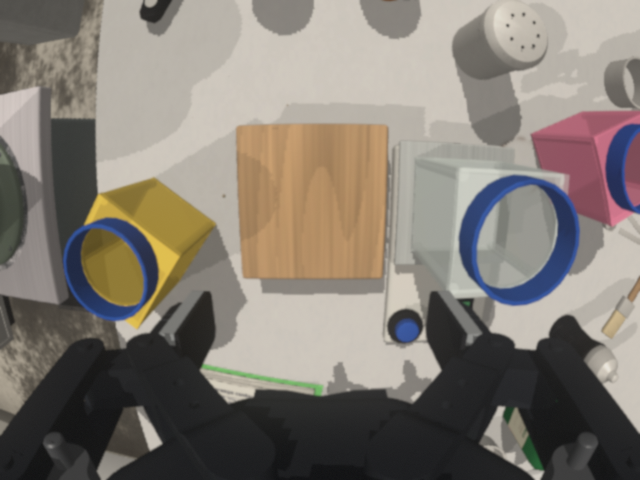

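The picture shows the jar foot at (412-415,158-257) inside the pan, whose edges are at (397,142-265), with about 16 px of margin on each side, so it is centred and clear of the riser. The button is at (405,326). Next is the tare press.

```bash
python3 -m handwheel '[[-3.8,0,0,0],[-3.8,0,0,0],[-3.8,0,0,0],[-3.5,0,0,0],[0,3.4,0,0],[0,3.4,0,0],[0,3.3,0,0],[0,0,0,0]]' 1; python3 -m handwheel '[[0,0,4,0],[0,0,4,0],[0,0,4,0],[0,0,4,0],[0,0,3.5,0],[0,0,1.5,0],[0,0,0,0],[0,0,0,0]]'
```

```text
time_s: 22.82
eef_pos: [0.645, -0.1361, 0.2833]
tool_rot: [[-0.039, 0.999, -0.003], [0.999, 0.039, 0.002], [0.002, -0.003, -1.0]]
wrist_force: [-0.2, 0.4, -1.4]
width: 0.0001
grip_force: 0.0
time_s: 23.48
eef_pos: [0.6396, -0.1353, 0.0762]
tool_rot: [[-0.038, 0.999, -0.005], [0.999, 0.038, 0.001], [0.002, -0.004, -1.0]]
wrist_force: [0.0, -0.8, -0.4]
width: 0.0003
grip_force: 0.0
```

```bash
python3 -m handwheel '[[0,0,0.7,0],[0,0,0.5,0],[0,0,0.3,0],[0,0,0.2,0],[0,0,0,0]]'; python3 -m handwheel '[[0,0,0.2,0],[0,0,0.2,0],[0,0,0,0]]';python3 -m handwheel '[[0,0,0.2,0],[0,0,0,0]]'
```

```text
time_s: 23.9
eef_pos: [0.6421, -0.136, 0.0618]
tool_rot: [[-0.038, 0.999, 0.001], [0.999, 0.038, -0.0], [-0.0, 0.001, -1.0]]
wrist_force: [0.1, -0.2, 2.1]
width: -0.0003
grip_force: 0.8
time_s: 24.15
eef_pos: [0.6422, -0.1361, 0.0576]
tool_rot: [[-0.038, 0.999, 0.001], [0.999, 0.038, -0.0], [-0.0, 0.001, -1.0]]
wrist_force: [-0.4, 0.5, 4.2]
width: -0.0002
grip_force: 1.8
time_s: 24.32
eef_pos: [0.6422, -0.1361, 0.057]
tool_rot: [[-0.038, 0.999, 0.001], [0.999, 0.038, -0.001], [-0.001, 0.001, -1.0]]
wrist_force: [-2.8, 0.7, 10.1]
width: 0.0002
grip_force: 5.1
```

```bash
python3 -m handwheel '[[0,0,-2,0],[0,0,-4,0],[0,0,-4,0],[0,0,-4,0],[0,0,-4,0],[0,0,-2,0],[0,-1.4,0,0],[0,-1.4,0,0]]' >/dev/null;  python3 -m handwheel '[[4.03,0,0,0],[4.03,0,0,0],[4.03,0,0,0],[4.03,0,0,0],[4.03,0,0,0],[4.03,0,0,0],[4.03,0,0,0],[4.03,0,0,0]]' -1 >/dev/null
python3 -m handwheel '[[4.03,0,0,-7],[4.03,0,0,0],[0,0,0,-7],[0,0,0,-7],[0,0,0,-7],[0,0,0,-7],[0,0,0,-7],[0,0,0,-7]]'>/dev/null; python3 -m handwheel '[[0,0,0,-7],[0,0,0,-7],[0,0,0,-7],[0,0,0,-7],[0,0,0,-7],[0,0,0,-6],[0,0,0,0]]'
cat >> h.py <<'E'
def oranges(f):
    for c in blobs(f['frame'],(8,170,90),(18,255,255),200):
        (u,v),r=cv2.minEnclosingCircle(c);print('o',round(u),round(v),round(r),(wonz(f,u,v,.0335) if 's' in f else onz(f,u,v,.0335)).round(4))
E
python3 -c "
from h import *
from plant import grab_frame
for n in('side','scene'):
    print(n);oranges(grab_frame(n))
[print(x) for i,x in enumerate(mouth())]
print('w');oranges(wrist('w11'))
"
```

```text
time_s: 26.9
eef_pos: [0.593, 0.2652, 0.2547]
tool_rot: [[-0.999, -0.04, -0.001], [-0.04, 0.999, -0.0], [0.001, -0.0, -1.0]]
wrist_force: [-0.8, -0.1, -0.9]
width: 0.0855
grip_force: 0.0
side
o 374 432 35 [0.4341 0.5355 0.0335]
o 364 338 14 [0.4765 0.264  0.0335]
o 312 336 14 [0.5987 0.2673 0.0335]
scene
o 255 237 9 [0.4755 0.2615 0.0335]
o 288 224 9 [0.599  0.2646 0.0335]
o 213 188 16 [0.4364 0.5595 0.0335]
[[223.7, 251.4, 0.8297, 0.1579], [419.8, 236.7, 0.3533, 0.0455], [289.0, 226.9, 0.6899, 0.0306]]
[[252.6, 294.5, 0.3387, -0.078], [345.2, 230.7, 0.6777, 0.0129], [382.4, 209.8, 0.8241, 0.0372]]
w
o 327 209 24 [0.5935 0.2728 0.0335]
o 330 72 30 [0.4634 0.2705 0.0335]
o 586 74 64 [0.4237 0.5551 0.0335]
```

```bash
python3 -m handwheel '[[-0.6,0.15,2,0],[0,0,4,0],[0,0,4,0],[0,0,4,0],[0,0,4,0],[0,0,3,0],[0,0,0.8,0],[0,0,0,0]]';  python3 -m handwheel '[[0,0,0,0],[0,0,0,0],[0,0,0,0],[0,0,0,0],[0,0,0,0],[0,0,0,0]]' 1; python3 -m handwheel '[[0,0,-2,0],[0,0,-3,0],[0,0,-4,0],[0,0,-4,0],[0,0,-4,0],[0,0,-4,0],[0,0,-2,0],[0,0,0,0]]'
```

```text
time_s: 27.82
eef_pos: [0.597, 0.2662, 0.0345]
tool_rot: [[-0.999, -0.038, -0.006], [-0.038, 0.999, -0.002], [0.006, -0.002, -1.0]]
wrist_force: [-0.5, 0.2, 1.3]
width: 0.0854
grip_force: 0.0
time_s: 28.32
eef_pos: [0.602, 0.2678, 0.0409]
tool_rot: [[-0.999, -0.038, 0.006], [-0.038, 0.999, 0.002], [-0.006, 0.002, -1.0]]
wrist_force: [0.5, -0.8, 6.7]
width: 0.0618
grip_force: 65.8
time_s: 28.98
eef_pos: [0.602, 0.268, 0.2756]
tool_rot: [[-0.999, -0.038, 0.012], [-0.038, 0.999, 0.004], [-0.012, 0.003, -1.0]]
wrist_force: [1.3, 0.0, -1.4]
width: 0.0617
grip_force: 66.6
```

```bash
python3 -m handwheel '[[0,0,0,0]]'; python3 -c "
from h import *
from plant import grab_frame
F,G=grab_frame('scene'),grab_frame('side')
for f in(F,G):
    print([np.round(cv2.minEnclosingCircle(c),1).tolist() if 0 else cv2.minEnclosingCircle(c) for c in blobs(f['frame'],(8,170,70),(18,255,255),60)])
import pickle;pickle.dump((F,G),open('og.pkl','wb'))
[print(x) for i,x in enumerate(mouth())]
"
```

```text
time_s: 29.07
eef_pos: [0.6001, 0.2673, 0.2699]
tool_rot: [[-0.999, -0.038, 0.005], [-0.038, 0.999, 0.002], [-0.005, 0.001, -1.0]]
wrist_force: [-0.4, -0.2, -2.3]
width: 0.0619
grip_force: 66.6
[((255.8095245361328, 236.11904907226562), 9.436753273010254), ((213.22825622558594, 188.15760803222656), 16.310636520385742), ((283.5, 171.0), 10.594910621643066)]
[((374.39129638671875, 431.65216064453125), 34.70463562011719), ((363.29486083984375, 338.70513916015625), 14.01364517211914), ((312.0, 259.0), 15.264437675476074)]
[[223.6, 251.4, 0.8299, 0.1578], [419.8, 236.7, 0.3532, 0.0454], [288.2, 226.6, 0.6922, 0.0294]]
[[252.5, 294.5, 0.3385, -0.078], [345.1, 230.7, 0.6774, 0.0131], [382.5, 209.8, 0.8243, 0.0371]]
```

```bash
python3 -c "
from h import *
F,G=pickle.load(open('og.pkl','rb'))
print(tri(F,(283.5,171),G,(312,259)))
print(tri(F,(345.2,230.6),G,(294.0,225.5)))
"
```

```text
(array([0.59540514, 0.26980497, 0.26161339]), np.float64(0.006842001777991185))
(array([0.67953567, 0.01653902, 0.18522719]), np.float64(0.00036558415248483424))
```

```bash
python3 -m handwheel '[[-1.45,-3.2,0,0],[-1.45,-3.2,0,0],[-1.45,-3.2,0,0],[-1.45,-3.2,0,0],[-1.45,-3.2,0,0],[0,-3.2,0,0],[0,-3.2,0,0],[0,-2.9,0,0]]' >/dev/null; python3 -m handwheel '[[0,0,0,0],[0,0,0,0]]'; python3 -c "
from h import *
f=wrist('w12');
for c in blobs(f['frame'],(105,150,40),(125,255,255),60)+blobs(f['frame'],(8,150,60),(18,255,255),200):
    e=cv2.fitEllipse(cv2.convexHull(c));print(cv2.boundingRect(c),wonz(f,*e[0],.19)[:2].round(4))
"
```

```text
time_s: 30.1
eef_pos: [0.6808, 0.0151, 0.2654]
tool_rot: [[-0.999, -0.035, -0.003], [-0.035, 0.999, 0.001], [0.003, 0.001, -1.0]]
wrist_force: [-0.3, 0.8, -2.0]
width: 0.0616
grip_force: 66.6
(387, 377, 16, 17) [0.773  0.0704]
(252, 175, 105, 42) [0.6583 0.0095]
(158, 156, 21, 24) [ 0.6306 -0.073 ]
(231, 215, 178, 173) [0.7082 0.0169]
(525, 8, 56, 56) [0.5331 0.1568]
```

```bash
python3 -m handwheel '[[-0.1,0.15,1.5,0],[0,0,1.5,0],[0,0,1,0],[0,0,0.5,0],[0,0,0,0],[0,0,0,0]]'; python3 -m handwheel '[[0,0,0,0],[0,0,0,0],[0,0,0,0],[0,0,0,0]]' -1;  python3 -m handwheel '[[0,0,-1,0],[0,0,-2,0],[0,0,-2,0],[0,0,0,0]]' ; python3 -c "
from h import *
[print(x) for i,x in enumerate(mouth())]
f=wrist('w13')
from plant import grab_frame
for n in('side','scene'):print(n);oranges(grab_frame(n))
print('w')
for c in blobs(f['frame'],(105,150,40),(125,255,255),60)+blobs(f['frame'],(6,120,40),(20,255,255),200):
    e=cv2.fitEllipse(cv2.convexHull(c));print(cv2.boundingRect(c),wonz(f,*e[0],.19)[:2].round(4))
"
```

```text
time_s: 30.65
eef_pos: [0.6822, 0.0192, 0.2222]
tool_rot: [[-0.999, -0.039, -0.001], [-0.039, 0.999, 0.0], [0.001, 0.0, -1.0]]
wrist_force: [0.1, -0.4, -0.9]
width: 0.0615
grip_force: 66.6
time_s: 30.98
eef_pos: [0.6828, 0.0184, 0.2233]
tool_rot: [[-0.999, -0.038, 0.002], [-0.038, 0.999, -0.0], [-0.002, -0.0, -1.0]]
wrist_force: [0.9, -0.8, -0.8]
width: 0.0858
grip_force: 0.0
time_s: 31.32
eef_pos: [0.6843, 0.0183, 0.2779]
tool_rot: [[-0.999, -0.038, 0.008], [-0.038, 0.999, -0.001], [-0.008, -0.001, -1.0]]
wrist_force: [-0.5, -0.0, 0.6]
width: 0.0851
grip_force: 0.0
[[223.7, 251.3, 0.8297, 0.1578], [419.6, 236.8, 0.3537, 0.0457], [293.9, 225.4, 0.6785, 0.0224]]
[[252.6, 294.5, 0.3388, -0.078], [345.2, 230.6, 0.6778, 0.0133], [382.4, 209.9, 0.8239, 0.037]]
side
o 374 432 35 [0.4341 0.5355 0.0335]
o 364 339 14 [0.4763 0.264  0.0335]
scene
o 255 237 9 [0.4753 0.2611 0.0335]
o 213 188 16 [0.4364 0.5595 0.0335]
w
(360, 369, 64, 25) [0.7879 0.075 ]
(239, 168, 156, 150) [0.6776 0.017 ]
(159, 151, 20, 23) [ 0.6314 -0.0731]
(280, 176, 80, 73) [0.6584 0.0181]
(518, 6, 58, 58) [0.5342 0.159 ]
```

```bash
python3 -m handwheel '[[2.47,3.15,0,0],[2.47,3.15,0,0],[2.47,3.15,0,0],[2.47,3.15,0,0],[2.47,3.15,0,0],[2.47,3.15,0,0],[2.47,3.15,0,0],[2.47,3.15,0,0]]' >/dev/null; python3 -m handwheel '[[0,0,0,0],[0,0,0,0]]'
```

```text
time_s: 32.4
eef_pos: [0.4734, 0.264, 0.2717]
tool_rot: [[-0.999, -0.042, -0.001], [-0.042, 0.999, -0.001], [0.001, -0.001, -1.0]]
wrist_force: [0.4, -0.1, 0.3]
width: 0.0853
grip_force: 0.0
```

```bash
python3 -m handwheel '[[-0.25,0,3,0],[0,0,4,0],[0,0,4,0],[0,0,4,0],[0,0,4,0],[0,0,3,0],[0,0,1,0],[0,0,0,0]]';  python3 -m handwheel '[[0,0,0,0],[0,0,0,0],[0,0,0,0],[0,0,0,0],[0,0,0,0],[0,0,0,0]]' 1; python3 -m handwheel '[[0,0,-2,0],[0,0,-3,0],[0,0,-4,0],[0,0,-4,0],[0,0,-4,0],[0,0,-4,0],[0,0,-2.2,0],[0,0,0,0]]';  python3 -m handwheel '[[0,0,0,0]]'; python3 -c "
from h import *
from plant import grab_frame
F,G=grab_frame('scene'),grab_frame('side')
for f in(F,G): print([(np.round(cv2.minEnclosingCircle(c)[0],1),round(cv2.minEnclosingCircle(c)[1],1)) for c in blobs(f['frame'],(8,170,70),(18,255,255),60)])
"
```

```text
time_s: 33.07
eef_pos: [0.476, 0.2608, 0.0393]
tool_rot: [[-0.999, -0.036, -0.006], [-0.036, 0.999, -0.003], [0.006, -0.002, -1.0]]
wrist_force: [0.9, -0.6, 0.1]
width: 0.0854
grip_force: 0.0
time_s: 33.57
eef_pos: [0.4798, 0.2629, 0.0454]
tool_rot: [[-0.999, -0.038, 0.005], [-0.038, 0.999, 0.0], [-0.005, -0.0, -1.0]]
wrist_force: [-1.4, -1.5, 6.7]
width: 0.0616
grip_force: 60.3
time_s: 34.23
eef_pos: [0.4809, 0.2641, 0.2826]
tool_rot: [[-0.999, -0.039, 0.013], [-0.039, 0.999, 0.005], [-0.013, 0.005, -1.0]]
wrist_force: [0.4, 0.6, -1.8]
width: 0.0615
grip_force: 61.1
time_s: 34.32
eef_pos: [0.4788, 0.2633, 0.2773]
tool_rot: [[-0.999, -0.039, 0.006], [-0.039, 0.999, 0.002], [-0.006, 0.002, -1.0]]
wrist_force: [-0.3, 0.1, -3.1]
width: 0.0614
grip_force: 61.1
[(array([247.5, 183.5]), 11.1), (array([213.2, 188.2]), 16.3)]
[(array([374.4, 431.7]), 34.7), (array([365.5, 259.6]), 15.6)]
```

```bash
python3 -m handwheel '[[-2.43,-3.16,0,0],[-2.43,-3.16,0,0],[-2.43,-3.16,0,0],[-2.43,-3.16,0,0],[-2.43,-3.16,0,0],[-2.43,-3.16,0,0],[-2.43,-3.16,0,0],[-2.43,-3.16,0,0]]' >/dev/null; python3 -m handwheel '[[0,0,0,0],[0,0,0,0],[0,0,0,0]]'
```

```text
time_s: 35.33
eef_pos: [0.6806, 0.0176, 0.2719]
tool_rot: [[-0.999, -0.038, -0.004], [-0.038, 0.999, 0.001], [0.004, 0.001, -1.0]]
wrist_force: [-1.3, -0.7, -1.8]
width: 0.0611
grip_force: 61.1
```

```bash
python3 -m handwheel '[[-0.1,0,1.5,0],[0,0,1.5,0],[0,0,1,0],[0,0,0.7,0],[0,0,0,0],[0,0,0,0]]'; python3 -m handwheel '[[0,0,0,0],[0,0,0,0],[0,0,0,0],[0,0,0,0]]' -1;  python3 -m handwheel '[[0,0,-1,0],[0,0,-2,0],[0,0,-4,0],[0,0,-4,0],[0,0,0,0],[0,0,0,0],[0,0,0,0],[0,0,0,0]]' ; python3 -c "
from h import *
[print(x) for i,x in enumerate(mouth())]
f=wrist('w14')
from plant import grab_frame
for n in('side','scene'):
    f=grab_frame(n);print(n);oranges(f);cv2.imwrite('pics/end_'+n+'.png',f['frame'][:,:,::-1])
"
```

```text
time_s: 35.83
eef_pos: [0.6822, 0.0184, 0.2272]
tool_rot: [[-0.999, -0.039, -0.001], [-0.039, 0.999, 0.0], [0.001, 0.0, -1.0]]
wrist_force: [-0.3, 0.4, -0.7]
width: 0.0616
grip_force: 61.1
time_s: 36.17
eef_pos: [0.6832, 0.0176, 0.2283]
tool_rot: [[-0.999, -0.038, 0.002], [-0.038, 0.999, -0.0], [-0.002, -0.0, -1.0]]
wrist_force: [0.2, 0.1, -0.0]
width: 0.0854
grip_force: 0.0
time_s: 36.83
eef_pos: [0.682, 0.0177, 0.336]
tool_rot: [[-0.999, -0.038, -0.002], [-0.038, 0.999, 0.0], [0.002, 0.0, -1.0]]
wrist_force: [-0.7, -0.4, 0.2]
width: 0.0854
grip_force: 0.0
[[223.8, 251.4, 0.8296, 0.1579], [419.6, 236.8, 0.3537, 0.046], [293.8, 225.4, 0.6786, 0.0222]]
[[252.6, 294.5, 0.3386, -0.078], [345.3, 230.6, 0.678, 0.0134], [382.4, 209.9, 0.8242, 0.037]]
side
o 374 432 35 [0.4341 0.5355 0.0335]
scene
o 213 188 16 [0.4364 0.5595 0.0335]
```

```bash
python3 -c "
from h import *
f=pickle.load(open('w14.pkl','rb'))
for nm,I in(('w14',f['frame']),('w13',pickle.load(open('w13.pkl','rb'))['frame']),('side',cv2.imread('pics/end_side.png')[:,:,::-1].copy())):
    print(nm,[(cv2.boundingRect(c),cv2.contourArea(c)) for c in blobs(I,(5,90,40),(20,255,255),150)])
print([cv2.boundingRect(c) for c in blobs(f['frame'],(105,150,40),(125,255,255),200)])
"
```

```text
w14 [((285, 169, 83, 87), 5467.0), ((246, 0, 144, 127), 17688.5)]
w13 [((280, 176, 81, 74), 4728.5), ((518, 5, 59, 60), 2669.0), ((233, 0, 168, 123), 20146.5)]
side [((340, 411, 70, 56), 2598.5), ((322, 253, 58, 49), 2448.5), ((0, 128, 22, 48), 687.5), ((291, 100, 123, 92), 9348.0), ((243, 100, 39, 87), 1784.5)]
[(334, 346, 82, 55), (258, 164, 120, 118), (181, 151, 18, 20)]
```

```bash
python3 -c "
from plant import *
print(hand_in())"
```

```text
the job is handed in; nothing more can be done
None
```

The job is handed in at about 37 s: the jar stands in the middle of the pan, the tare button was pressed fully down before any orange went in, and both oranges are in the jar; the final views show no loose orange on the table and the jar unmoved after the drops.

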